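# Start the extractor and raise the fume hood window to its marker

## Task

Get the small fume hood on the bench ready for work: first press the green button on the switch box at its right-hand side right down to start the extractor. Then push the sloping window up from beneath its yellow lip with the fingertips (do not pinch the lip) until the red pointer on the window's edge is level with the green marker clip on the rail, and leave it standing there with the hand clear. Do not shift the marker clip or any of the things standing round about.

Things in the scene. Friction and masses are not known exactly. Their poses are not given: they have to be found in the camera images.
- hood: white and grey fume hood fixed on the bench, 200 (y) x 300 (x) x 286 mm. Origin at bench level under the middle of its front edge; x into the hood, y left, z up. From the top front edge of its plinth (x 0, z 60 mm) the window front leans back at 45 degrees: up the slope is (0.707, 0, 0.707), out of the window (-0.707, 0, 0.707). Rails at y 78 to 100 mm on both sides stand 12 mm out of the slope.
- sash (a joint): travel of the clear, aluminium-framed window up the slope, m: 0 = shut (as it always starts), 0.15 = top stop. It is counterweighted: it stays wherever it is left, and moving it takes about 3 N.
- lip_mid (a point): middle of the lip's underside (the face looking down the slope); travels with the window; axes x up the slope, y left, z out of the window. The lip (black rubber beneath, yellow on top) is 110 mm wide (y), 10 mm thick and stands square out, from 12 mm below this point (the window's face) to 16 mm above it (in z). Beneath it the window is flat for 22 mm (-x), then comes the plinth's upright front.
- pointer_tip (a point): tip of the red pointer bar on the left (hood +y) edge of the window; travels with it. Axes: x up the slope, y left, z out of the window.
- marker (a joint): place of the marker clip along the left rail, m, on the same scale as joint sash: the pointer is level with the middle of the clip when both joints read the same. It starts between 0.045 and 0.12 and is stiff; it must not be shifted.
- marker_mid (a point): middle of the green marker clip, which measures 14 mm along the slope and stands on the left rail. Axes: x up the slope, y left, z out of the window.
- fan_button (a joint): push button of the extractor, m: 0 = up, 0.006 = right down; springs back; right down takes about 4 N. The extractor starts at 0.0045.
- fan_button_top (a point): centre of the top of the green round button, 30 mm in diameter, about 100 mm above the bench. It sits on a tilted grey switch box, 60 x 56 mm, at the hood's right side, whose top is parallel to the window; the button is pressed square to the window slope (into it), along this point's -z axis. Axes: x up the slope, y left, z out.
- graver_box: loose dark wooden block, 55 x 119 x 39 mm, in front of the hood; to be left alone. Origin at the centre of its underside.
- round_tin: loose flat round white tin, 39 mm in diameter, 13 mm high, in front of the hood; to be left alone. Origin at the centre of its underside.
- salve_tin: loose tin with a white lid, 64 mm in diameter, 56 mm high, left of the hood; to be left alone. Origin at the centre of its underside.
- firebrick: loose grey firebrick, 37 x 73 x 25 mm, left of the hood; to be left alone. Origin at the centre of its underside.

How it is judged:
By the outcome, as a careful person would: the job done as asked, in the order asked, and still so for the second after the job is handed in, with the robot touching nothing.
It also fails if it takes over 51 s, if anything falls off the work surface, if the arm or the gripper's body presses on something with over 40 N, if the wrist force passes 120 N, or if a joint passes its speed limit or range.

## Robot

A 7-joint arm with a two-finger parallel gripper is mounted at the origin on a cart in front of the work surface, level with it; the furniture and walls round the work are solid. World frame = base frame: x ahead of the robot, y to its left, z up, the work surface at z = 0. Lengths are in m, angles in rad, forces in N, time in s.
With the tool pointing down it reaches from about 0.35 to 0.9 m from the base axis. Payload 8.1 kg.
Tool frame: the origin (TCP) lies on the mounting face of the last link; the fingertips stand 173 mm ahead of it and the grasp point (between the pads) lies 155 mm ahead of it (tip_extent is the distance from the TCP to the fingertips, in m); z points along the fingers, y is the direction in which the jaws open and shut (so a half turn about z gives the same grasp; the last joint's range is limited). The gripper opens to 85 mm and grips with 20 to 120 N. Pads are 22 mm wide; open, the fingers measure 114 mm over their backs; the gripper's body (76 mm by 85 mm) begins 54 mm behind the grasp point. The pads swing forward as they close: fully open they stand 13 mm farther back than shut.
Start: joints at [1.181, 0.434, 0.025, 1.573, -0.012, 1.134, -0.075], TCP at [0.177, -0.599, 0.405] pointing down, gripper open.
Joint ranges: [-2.62, 2.62], [-0.44, 2.09], [-1.27, 1.32], [0.08, 2.57], [-1.32, 4.46], [0.12, 2], [-2.74, 2.74]. Speed limits (rad/s): [2.22, 2.22, 3.01, 3.01, 3.14, 3.14, 3.14].

## Interface

Orientations are given as a unit quaternion [w, x, y, z].
In Python, from station import * gives the robot as it stands.
- The arm moves only by the tool send_rows, never from a script. Its arguments are lists of equal length, an entry for each row: "grip": the finger opening in cm, from 0 to 8.54; "xyz": the shift along the tool's x, y, z in cm, a list of three; "turn": the turn about the tool's z in degrees. A call has 1 to 12 rows; each row shifts and turns the commanded pose from where the row before left it, along the tool's axes as they then stand; what a row does not reach is not made up. A row lasts 1/8 s, in which the tool goes at most 62.5 mm and 10.7 degrees, less where a joint would pass 70% of its speed; a pose out of reach is approached as far as the arm can. A call with a gripper value outside its range is refused whole. The fingers move at their own pace and stop on an object; "squeeze" is the grip in N (left out, the last holds). Time passes only in rows, so rows that do not move let the fingers close. It gives the time, the measured TCP pose, the force and the opening at its end, in the units of the state.
- read_state(): the state, without advancing time (a new reading comes with each control period).
- get_image(name): name is "scene" or "top"; returns a dict with "color" (384x512x3 uint8, blue, green, red), "fx", "fy", "cx", "cy" (pixels), "R" (3x3) and "t" (3): a world point X has camera coordinates R X + t. Camera axes: x right, y down, z forward; pixel columns grow to the right and rows downward; lengths in m; the calibration is good to about 2 mm. A picture is of the moment at which its call begins. There is no depth.
- sign_off(): hands the job in, once; it reports no verdict.
Trained networks look in a picture, given as the dict that the camera call returned (one of the last four; its "shot" number tells which), for a name from the list of things; names that differ only in an ending like _2 or _b are one class to them, and where a whole thing is asked for, a point or a joint stands for the part that bears it (a point fixed in the world has none). Each returns a list of dicts, best first, with "score" (0 to 1); they miss things now and then, are a little off and sometimes report something else, mostly with a low value. They report only what shows in the picture. A call takes as long as a camera call.
- silhouettes(name, picture): "mask" (384x512 bool, what is visible of it) and "point" ([column, row] in pixels, amid what is visible of it).
The state is a dict: "time_s": time; "joint_pos": joint angles; "dq": joint speeds; "effort": joint torques, N m; "eef_pos": TCP position; "ee_rot": TCP orientation; "force": force on the tool from outside, world axes, zero at the start; "moment": the same for the moment, N m; "opening": finger opening in m.
Only numpy, scipy, OpenCV 4.12 (cv2) and the standard library are available. Lean on these libraries where they do the work, as an engineer would, in place of code of your own. Each camera call takes 0.05 s, during which the arm holds its last target.

## Working session

There is one attempt and no reset: what is moved stays moved. The work goes in short steps, Python scripts to look and compute and a tool call to move; the robot and the scene stay as the last step left them, time stands still between calls to the robot, and variables do not carry over. Pictures are saved under pics/ and viewed, and the job is handed in when it is done.

Besides the shell and the picture viewer there is one more tool, called after ">>>" as name(argument=value, ...) on one line, values as JSON. send_rows: Moves the arm, as the interface text tells. Its arguments: {"type":"object","properties":{"grip":{"type":"array"},"xyz":{"type":"array"},"turn":{"type":"array"},"squeeze":{"type":"number"}},"required":["grip","xyz","turn"]}

```bash
ls; mkdir -p pics
python3 - <<'E'
from station import *
import cv2
s=read_state(); print(s)
for n in("scene","top"):
    p=get_image(n); cv2.imwrite(f"pics/{n}0.png",p["color"]); print(n,p["fx"],p["fy"],p["cx"],p["cy"],p["R"],p["t"])
    for k in("hood","lip_mid","pointer_tip","marker","fan_button","graver_box","round_tin","salve_tin","firebrick"):
        try: print(k,[(round(d["score"],2),[round(float(v),1) for v in d["point"]],int(d["mask"].sum())) for d in silhouettes(k,p)][:3])
        except Exception as e: print(k,e)
E
```

```text
pics
{'time_s': 0.0, 'joint_pos': array([ 1.18137795,  0.43522245,  0.02495626,  1.57407919, -0.01155539,
        1.13401235, -0.07509506]), 'dq': array([ 0.00013704, -0.0016271 ,  0.00084806,  0.00073561, -0.00106211,
       -0.00178153, -0.00051135]), 'effort': array([-2.42170645e-03, -6.70466781e+01,  1.02349430e+00, -3.16207016e+01,
        1.53618370e-02,  1.27160168e-02, -5.57307331e-06]), 'eef_pos': array([ 0.17671943, -0.59925735,  0.40393284]), 'ee_rot': array([-7.63119215e-04,  9.89736394e-01,  1.42902931e-01, -1.99241223e-04]), 'force': array([-0.084164  , -0.67471965, -0.05899533]), 'moment': array([ 0.0034355 , -0.04571636,  0.01631461]), 'opening': 0.08538280077692674}
scene 348.43876700284716 348.43876700284716 256.3338121757269 184.4016833821216 [[ 0.72584411 -0.68763968 -0.01737834]
 [-0.43207825 -0.43613484 -0.78936353]
 [ 0.53521838  0.58046367 -0.61368005]] [-0.39950286  0.31349692  0.63550833]
hood [(0.57, [312.4, 186.7], 13640)]
lip_mid [(0.74, [264.1, 266.8], 196), (0.67, [318.4, 198.9], 4700)]
pointer_tip [(0.71, [317.1, 197.8], 4787)]
marker [(0.36, [271.0, 144.8], 38)]
fan_button [(0.73, [385.3, 219.1], 163)]
graver_box [(0.75, [202.5, 237.4], 1282)]
round_tin [(0.82, [263.4, 267.2], 218)]
salve_tin [(0.9, [220.7, 159.6], 431)]
firebrick [(0.68, [203.1, 198.8], 348)]
top 417.2064550560177 417.2064550560177 258.9023657698612 191.33779014389535 [[ 0.02273153 -0.99956775 -0.01864401]
 [-0.98700288 -0.01947044 -0.1595187 ]
 [ 0.15908674  0.0220278  -0.98701884]] [-0.02434969  0.54477217  1.10248217]
hood [(0.96, [284.7, 136.9], 13616)]
lip_mid [(0.93, [313.1, 169.3], 3102)]
pointer_tip [(0.67, [316.2, 169.1], 3162), (0.16, [168.0, 158.9], 504)]
marker []
fan_button [(0.68, [363.2, 149.2], 68)]
graver_box [(0.79, [252.6, 248.0], 918)]
round_tin [(0.68, [306.5, 233.1], 129)]
salve_tin [(0.92, [166.4, 158.2], 488)]
firebrick [(0.86, [202.3, 213.7], 373), (0.26, [363.4, 151.3], 71)]
```

Run:
```python
import cv2
a=cv2.imread("pics/scene0.png");b=cv2.imread("pics/top0.png")
cv2.imwrite("pics/s0z.png",cv2.resize(a[90:310,170:430],None,fx=3,fy=3,interpolation=cv2.INTER_CUBIC)[:660])
cv2.imwrite("pics/t0z.png",cv2.resize(b[70:290,140:400],None,fx=3,fy=3,interpolation=cv2.INTER_CUBIC))
```

```text
(no output)
```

View pics/s0z.png

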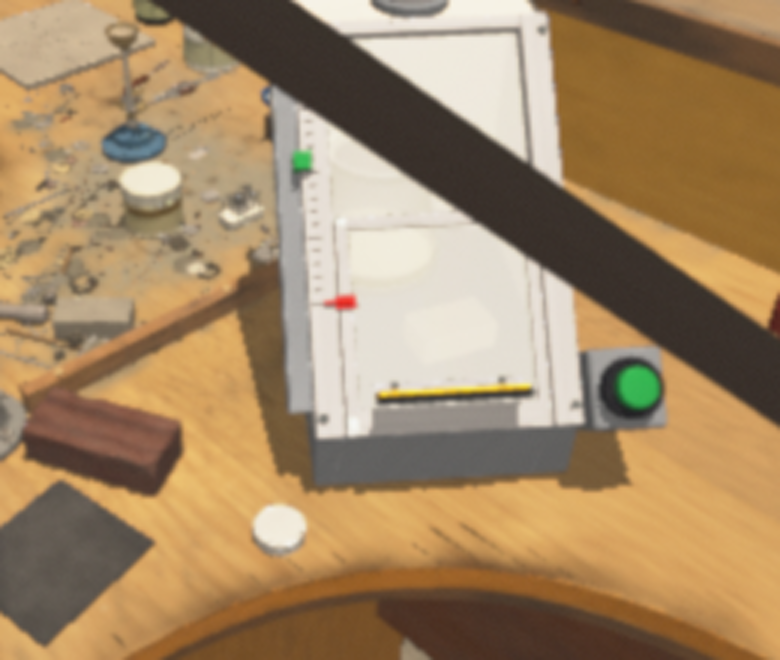

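View pics/t0z.png

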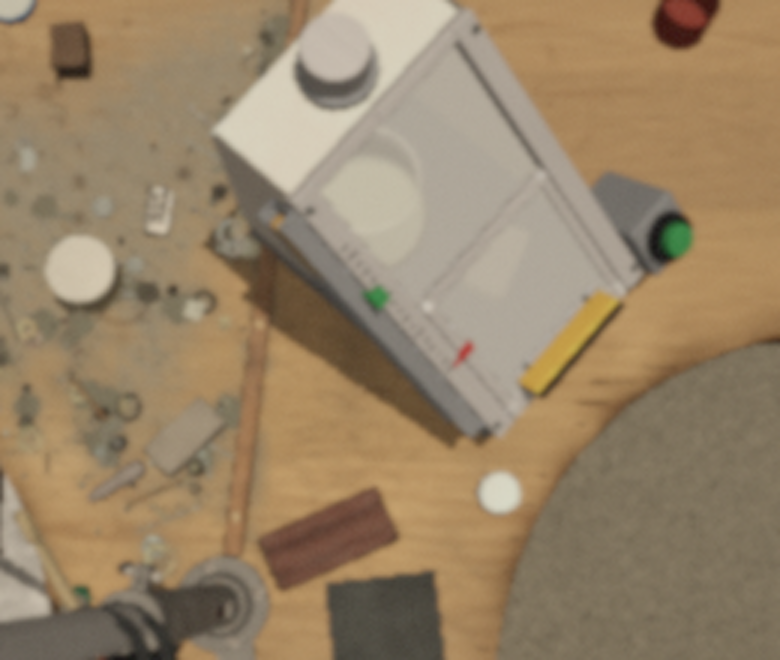

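View pics/scene0.png

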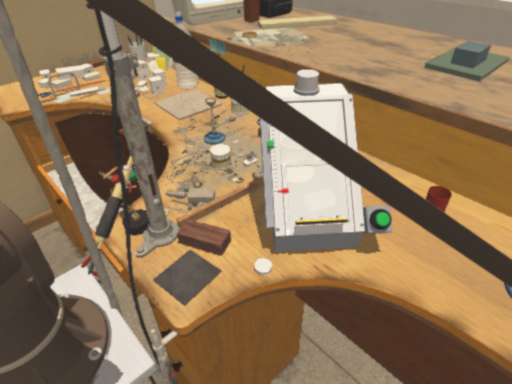

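```bash
cat > h.py <<'E'
from station import *
import numpy as np, cv2
from scipy.optimize import least_squares
def proj(p,X):
    X=np.atleast_2d(X); c=X@np.array(p["R"]).T+np.array(p["t"]); return np.c_[p["fx"]*c[:,0]/c[:,2]+p["cx"],p["fy"]*c[:,1]/c[:,2]+p["cy"]]
def blobs(img,kind,amin=3):
    h=cv2.cvtColor(img,cv2.COLOR_BGR2HSV); H,S,V=[h[...,i].astype(int) for i in range(3)]
    m={"g":(H>50)&(H<75)&(S>130)&(V>60),"y":(H>20)&(H<32)&(S>160)&(V>120),"r":((H<5)|(H>174))&(S>140)&(V>120)}[kind]
    n,l,st,c=cv2.connectedComponentsWithStats(m.astype(np.uint8),connectivity=8)
    out=[]
    for i in range(1,n):
        if st[i,4]>=amin: out.append((c[i].round(2),st[i].tolist()))
    return out
def tri(ps,px):
    A=[];
    for p,(u,v) in zip(ps,px):
        P=np.c_[p["R"],p["t"]]; a=(u-p["cx"])/p["fx"]; b=(v-p["cy"])/p["fy"]
        A+= [P[0]-a*P[2],P[1]-b*P[2]]
    A=np.array(A); X,*_=np.linalg.lstsq(A[:,:3],-A[:,3],rcond=None); 
    return X,[np.round(proj(p,X)[0]-x,2) for p,x in zip(ps,px)]
E
python3 - <<'E'
from h import *
for n in("scene","top"):
    p=get_image(n)
    for k in "gyr": print(n,k,[b for b in blobs(p["color"],k,5) if 160<b[0][0]<420 and 90<b[0][1]<300])
    print(proj(p,[[0,0,0],[0.5,0,0]]))
E
```

```text
scene g [(array([269.96, 143.29]), [268, 141, 5, 6, 24]), (array([382.13, 218.7 ]), [375, 212, 15, 15, 170])]
scene y [(array([320.45, 220.22]), [297, 219, 49, 4, 76])]
scene r [(array([284.25, 190.42]), [281, 189, 7, 4, 24])]
[[ 37.29296447 356.28688744]
 [242.22028792 222.0026294 ]]
top g [(array([364.49, 149.13]), [361, 144, 8, 11, 61]), (array([265.29, 169.  ]), [264, 168, 3, 3, 7])]
top y [(array([336.43, 175.14]), [335, 174, 4, 4, 7]), (array([325.29, 188.52]), [318, 177, 16, 21, 48])]
top r []
[[249.68784108 397.49302037]
 [254.31957298 209.43425048]]
```

Run:
```python
import cv2
a=cv2.imread("pics/scene0.png");b=cv2.imread("pics/top0.png")
cv2.imwrite("pics/s1.png",cv2.resize(a[180:260,260:400],None,fx=5.7143,fy=5.7143,interpolation=cv2.INTER_CUBIC))
cv2.imwrite("pics/t1.png",cv2.resize(b[130:220,250:380],None,fx=6,fy=6,interpolation=cv2.INTER_CUBIC))
cv2.imwrite("pics/s2.png",cv2.resize(a[130:240,255:335],None,fx=5,fy=5,interpolation=cv2.INTER_CUBIC))
```

```text
(no output)
```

View pics/s1.png

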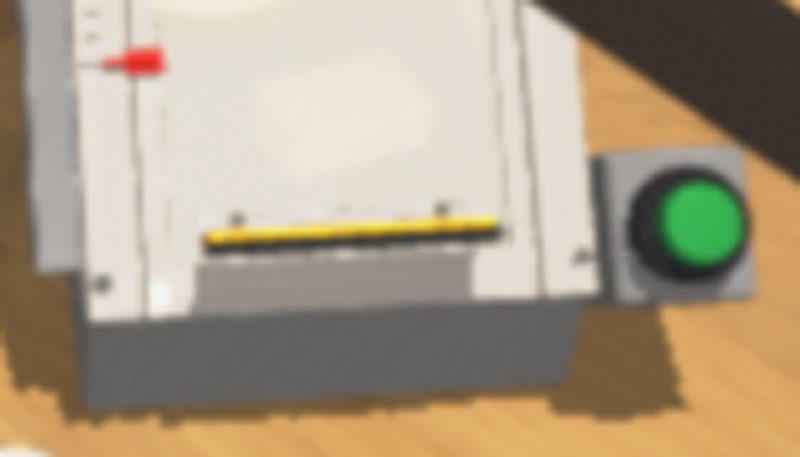

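View pics/t1.png

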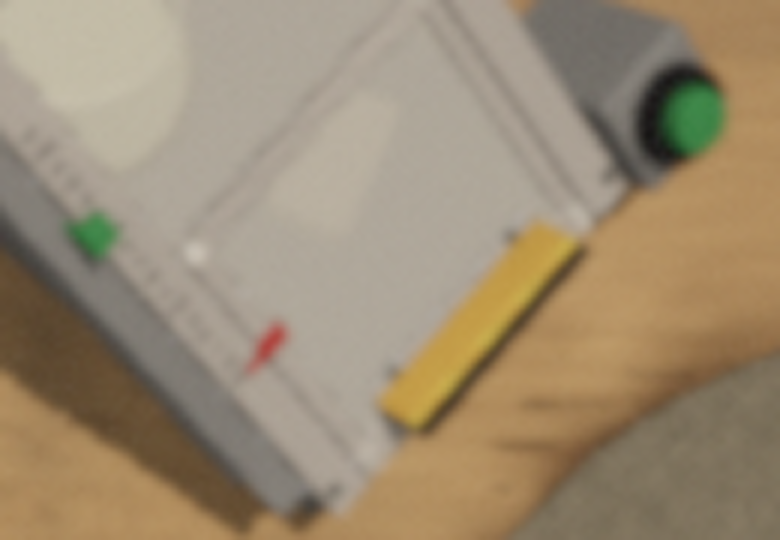

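View pics/s2.png

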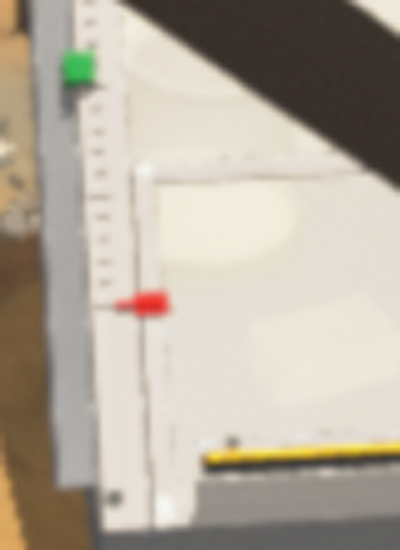

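```bash
cat > fit.py <<'E'
from h import *
S=get_image("scene");T=get_image("top")
s1=lambda x,y:((x+.5)/5.7143-.5+260,(y+.5)/5.7143-.5+180)
t1=lambda x,y:((x+.5)/6-.5+250,(y+.5)/6-.5+130)
P={}
P["btn"]=tri([S,T],[s1(703,222),t1(694,118)])
P["ptr"]=tri([S,T],[s1(103,64),t1(247,374)])
P["mk"]=tri([S,T],[(269.96,143.6),t1(94,235)])
P["lipL"]=tri([S,T],[s1(206,238),t1(418,428)])
P["lipR"]=tri([S,T],[s1(499,226),t1(581,247)])
P["railL"]=tri([S,T],[s1(90,320),t1(340,515)])
P["railR"]=tri([S,T],[s1(598,292),t1(632,182)])
for k,v in P.items(): print(k,v[0].round(4),v[1])
u0=np.array([1,0,1])/2**.5; n0=np.array([-1,0,1])/2**.5
def W(q,X):
    c,s=np.cos(q[2]),np.sin(q[2]); return np.atleast_2d(X)@np.array([[c,s,0],[-s,c,0],[0,0,1]])+[q[0],q[1],0]
def sl(s,y,n): return np.array([0,0,.06])+s*u0+n*n0+np.array([0,y,0])
def res(q,full=False):
    r=[]
    d,s0=q[3],q[4] # window face n, lip underside s
    def add(c,X,px,w=1): r.append((proj(c,W(q,X))[0]-px)*w)
    add(S,sl(s0+.006,.055,d+.028),s1(206,239));add(S,sl(s0+.006,-.055,d+.028),s1(499,227))
    add(T,sl(s0+.01,.055,d+.028),t1(414,426),.7);add(T,sl(s0+.01,-.055,d+.028),t1(580,242),.7)
    add(T,sl(s0+.01,.055,d+.0),t1(380,402),.5);add(T,sl(s0+.01,-.055,d+.0),t1(538,221),.5)
    add(S,sl(0,.1,.012),s1(90,320));add(S,sl(0,-.1,.012),s1(598,292))
    add(T,sl(0,.1,.012),t1(308,520),.5) if 0 else None
    add(S,[0,.1,0],s1(88,408));add(S,[0,-.1,0],s1(560,383))
    return np.concatenate(r)
q=least_squares(res,[.55,-.15,.7,0,.022],loss="soft_l1").x
print("q",q.round(4),np.degrees(q[2]).round(1)); print(res(q).reshape(-1,2).round(1))
c,s=np.cos(q[2]),np.sin(q[2])
for k,v in P.items():
    X=v[0]-[q[0],q[1],0]; h=np.array([c*X[0]+s*X[1],-s*X[0]+c*X[1],X[2]-.06])
    print(k,"s,y,n mm",(1000*np.array([h@u0,h[1],h@n0])).round(1))
np.save("q.npy",q)
E
python3 fit.py
```

```text
btn [ 0.652  -0.2904  0.1079] [array([-0.04,  0.01]), array([ 0.03, -0.02])]
ptr [ 0.5294 -0.0947  0.1417] [array([ 0.01, -0.  ]), array([-0.01,  0.01])]
mk [ 0.5704 -0.03    0.2187] [array([ 0.21, -0.04]), array([-0.14,  0.16])]
lipL [ 0.5111 -0.1686  0.1114] [array([ 0.77, -0.15]), array([-0.43,  0.49])]
lipR [ 0.5928 -0.2399  0.1111] [array([ 0.03, -0.01]), array([-0.02,  0.02])]
railL [ 0.4781 -0.1399  0.0702] [array([ 0.32, -0.06]), array([-0.17,  0.21])]
railR [ 0.6301 -0.269   0.0714] [array([ 1.01, -0.21]), array([-0.63,  0.57])]
q [ 0.5621 -0.1934  0.8624  0.019   0.0191] 49.4
[[ 0.8  0.2]
 [ 0.7 -0.1]
 [-0.1  0.2]
 [-0.1 -0.3]
 [-0.6  0.2]
 [-0.1 -0.1]
 [-0.6 -1.3]
 [-0.2 -0.8]
 [-1.   1.1]
 [ 0.4  1.2]]
btn s,y,n mm [  23.1 -131.4   44.6]
ptr s,y,n mm [95.7 89.  19.8]
mk s,y,n mm [203.8 100.   20.7]
lipL s,y,n mm [26.2 54.9 46.5]
lipR s,y,n mm [ 25.3 -53.6  47. ]
railL s,y,n mm [-2.7 98.6 17.1]
railR s,y,n mm [  -1.2 -100.8   17.4]
```

View pics/top0.png

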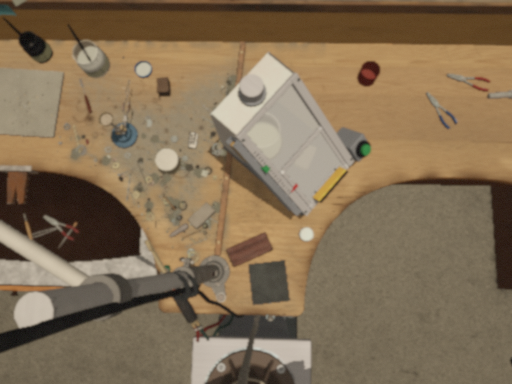

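Run:
```python
from h import *
for n in("scene","top"):
    p=get_image(n); print(n,-np.array(p["R"]).T@p["t"])
    print(proj(p,[[.177,-.599,.404],[.177,-.599,.231],[.3,-.4,.3]]).round())
```

```text
scene [ 0.08529625 -0.50687659  0.63051913]
[[603. 649.]
 [454. 642.]
 [337. 296.]]
top [ 0.36285491 -0.03801747  1.17461804]
[[590. 376.]
 [528. 353.]
 [445. 294.]]
```

>>> send_rows(grip=[0,0,0,0,0,0], xyz=[[2,-0.6,0],[4,-1.1,0],[4,-1.1,0],[4,-1.1,0],[4,-1.1,0],[4,-1.1,0]], turn=[0,0,0,0,0,0], squeeze=30)

```text
time_s: 2.05
eef_pos: [0.3728, -0.4765, 0.4048]
ee_rot: [-0.0, 0.99, 0.144, 0.0]
force: [0.8, 0.2, -0.7]
opening: -0.0001
```

Run:
```python
from h import *
for n in("scene","top"):
    p=get_image(n); cv2.imwrite(f"pics/{n}1.png",p["color"])
print(read_state())
```

```text
{'time_s': 2.15, 'joint_pos': array([ 0.84322332,  0.4045491 , -0.0439445 ,  1.61975368,  0.01480755,
        1.11712385, -0.47850741]), 'dq': array([ 0.0485046 , -0.00347333,  0.06122718,  0.01093296,  0.02117306,
        0.00102507,  0.05804102]), 'effort': array([ 7.15159234e-01, -6.44182634e+01,  8.50006230e-01, -3.15464938e+01,
        2.46749036e-01,  8.11886683e-03, -8.78405515e-01]), 'eef_pos': array([ 0.3766503 , -0.47375782,  0.4047607 ]), 'ee_rot': array([-9.29684533e-04,  9.89069777e-01,  1.47434508e-01,  1.78288209e-03]), 'force': array([ 1.21724982,  0.40763579, -0.82881412]), 'moment': array([ 0.04224841, -0.05029758,  0.00736999]), 'opening': 0.00018585361808378867}
```

View pics/scene1.png

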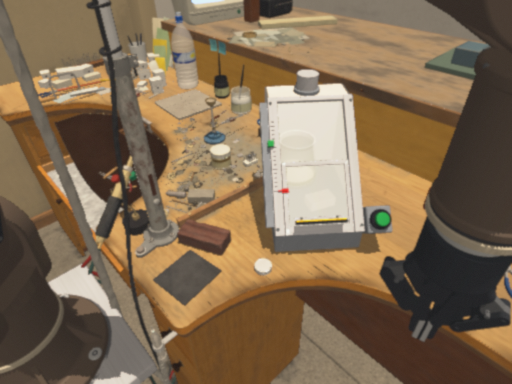

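View pics/top1.png

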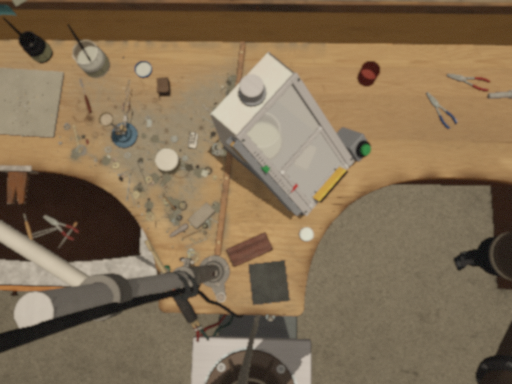

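>>> send_rows(grip=[0,0,0,0,0,0,0,0,0,0,0,0], xyz=[[0,0,2],[0,0,2],[0,0,2],[0,0,2],[2.5,0.8,0],[4.3,1.3,0],[4.3,1.3,0],[4.3,1.3,0],[4.3,1.3,0],[4.3,1.3,0],[4.3,1.4,0],[0,0,0]], turn=[-8.1,-8.1,-8.1,-8.1,0,0,0,0,0,0,0,0])

```text
time_s: 3.65
eef_pos: [0.6259, -0.3178, 0.3245]
ee_rot: [-0.001, 0.909, 0.416, 0.002]
force: [-0.2, -0.0, 0.3]
opening: 0.0001
```

Run:
```python
from h import *
for n in("scene","top"):
    p=get_image(n); cv2.imwrite(f"pics/{n}2.png",p["color"])
    cv2.imwrite(f"pics/{n}2z.png",cv2.resize(p["color"][130:260,260:430],None,fx=4,fy=4,interpolation=cv2.INTER_CUBIC))
s=read_state();print({k:s[k].round(4) for k in("eef_pos","ee_rot","force")},s["time_s"])
```

```text
{'eef_pos': array([ 0.6227, -0.3219,  0.3244]), 'ee_rot': array([-2.000e-04,  9.103e-01,  4.141e-01, -2.000e-04]), 'force': array([-1.3188, -0.2156,  0.1617])} 3.75
```

View pics/scene2z.png

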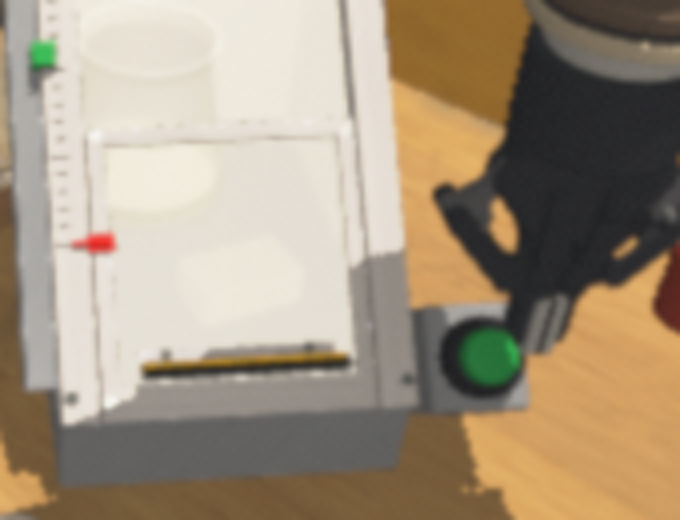

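View pics/top2z.png

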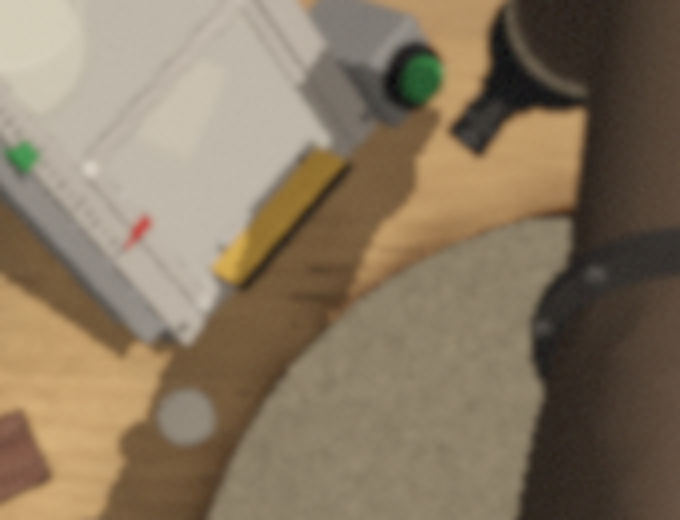

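Run:
```python
from h import *
S=get_image("scene");T=get_image("top")
s=read_state();e=s["eef_pos"];print(e.round(4))
tx=np.array([.657,.754,0]);ty=np.array([.754,-.657,0])
for c,o in((S,(260,130)),(T,(260,130))):
    for a in(-.011,.011):
        for b in(-.0145,.0145):
            print(a,b,((proj(c,e+a*tx+b*ty-[0,0,.173])[0]-o)*4+1.5).round(0))
B=np.array([.652,-.2904,.1079])
tip=e+.011*tx-[0,0,.173]; d=B-tip; print("edge->B tool axes mm",(1000*np.array([d@tx,d@ty,-d[2]])).round(1))
```

```text
[ 0.6215 -0.3237  0.3247]
-0.011 -0.0145 [516. 371.]
-0.011 0.0145 [575. 368.]
0.011 -0.0145 [501. 340.]
0.011 0.0145 [559. 337.]
-0.011 -0.0145 [492. 137.]
-0.011 0.0145 [522. 103.]
0.011 -0.0145 [465. 114.]
0.011 0.0145 [494.  80.]
edge->B tool axes mm [34.1  1.1 43.8]
```

Run:
```python
from h import *
S=get_image("scene");T=get_image("top")
s=read_state();e=s["eef_pos"];print(e.round(4),s["opening"])
cv2.imwrite("pics/s3.png",cv2.resize(S["color"][160:240,360:440],None,fx=7,fy=7,interpolation=cv2.INTER_CUBIC))
cv2.imwrite("pics/t3.png",cv2.resize(T["color"][130:190,340:420],None,fx=8,fy=8,interpolation=cv2.INTER_CUBIC))
a=e-[0,0,.173]
print("S",((proj(S,[a,a+[0,0,.04]])-[360,160])*7+3),"T",((proj(T,[a,a+[0,0,.04]])-[340,130])*8+3.5))
```

```text
[ 0.6214 -0.3241  0.3249] -0.00020143402901670973
S [[242.34381559 409.92238924]
 [275.5537991  302.38212396]] T [[348.27207291 217.93491479]
 [384.83255194 185.88581524]]
```

View pics/s3.png

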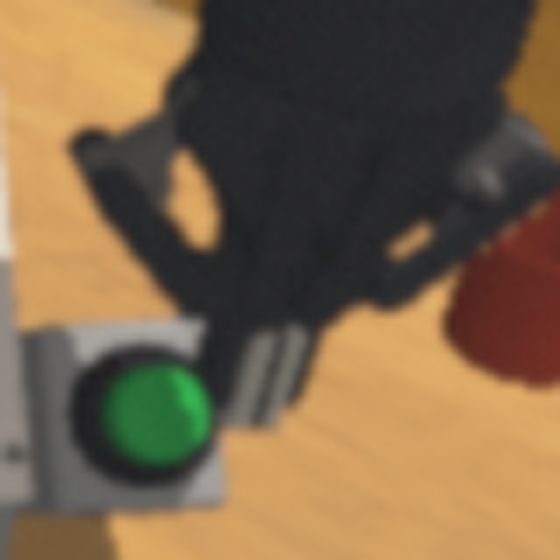

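View pics/t3.png

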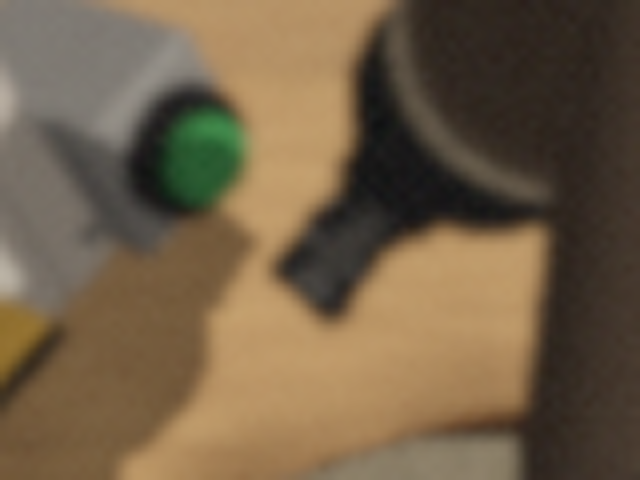

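Run:
```python
from h import *
S=get_image("scene");T=get_image("top")
s=read_state();e=s["eef_pos"];print(e.round(4),s["time_s"])
tx=np.array([.657,.754,0]);ty=np.array([.754,-.657,0]);zt=np.array([0,0,-.173])
A=e-.011*tx+zt; B1=e+.011*tx-.0145*ty+zt; B2=e-.011*tx-.0145*ty+zt
obsS=np.array([265,420.])/7+[360,160]-.4; o1=np.array([280,272.])/8+[340,130]-.4;o2=np.array([330,318.])/8+[340,130]-.4
f=lambda d:np.r_[proj(S,A+d)[0]-obsS,proj(T,B1+d)[0]-o1,proj(T,B2+d)[0]-o2]
r=least_squares(f,[0,0,0]);print(f([0,0,0]).round(1),r.x.round(4),r.fun.round(1))
```

```text
[ 0.6216 -0.3238  0.3249] 4.05
[-1.3  2.3  1.3 -5.6  1.8 -5.6] [-0.0125  0.0017  0.0112] [-4.1  0.8  1.9 -1.8  2.5 -1.7]
```

Run:
```python
from h import *
S=get_image("scene");T=get_image("top")
s=read_state();e=s["eef_pos"];w,x,y,z=s["ee_rot"]
from scipy.spatial.transform import Rotation as Ro
R=Ro.from_quat([x,y,z,w]).as_matrix();print(R.round(3))
out=[]
for c,o in((S,(340,90)),(T,(330,90))):
    im=cv2.resize(c["color"][o[1]:o[1]+150,o[0]:o[0]+100],None,fx=4,fy=4,interpolation=cv2.INTER_CUBIC)
    q=lambda X:tuple(int(v) for v in ((proj(c,X)[0]-o)*4+1.5))
    for (hx,hy,z0,z1,col) in((.011,.0145,.13,.173,(0,0,255)),(.038,.0425,.0,.101,(255,255,0))):
        for zz in(z0,z1):
            P=[q(e+R@[a*hx,b*hy,zz]) for a,b in((1,1),(1,-1),(-1,-1),(-1,1))]
            cv2.polylines(im,[np.array(P)],True,col,1)
    cv2.line(im,q(e),q(e+R@[0,0,.173]),(0,255,0),1)
    out.append(im)
cv2.imwrite("pics/ov.png",np.hstack(out))
```

```text
[[ 0.659  0.752  0.   ]
 [ 0.752 -0.659 -0.   ]
 [-0.     0.    -1.   ]]
```

View pics/ov.png

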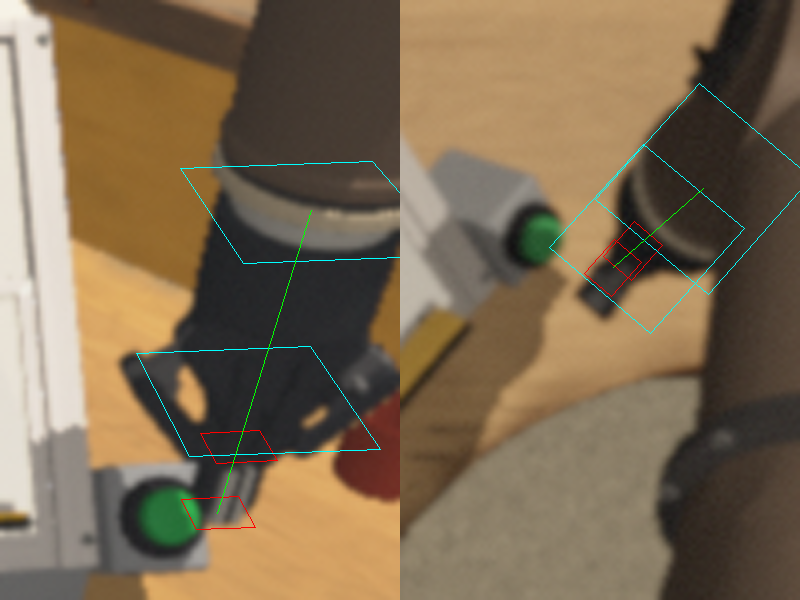

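>>> send_rows(grip=[0,0,0,0], xyz=[[0.8,0,1.2],[0.8,-0.1,1.2],[0.75,-0.1,0.9],[0,0,0]], turn=[0,0,0,0])

```text
time_s: 4.65
eef_pos: [0.6366, -0.3026, 0.2902]
ee_rot: [-0.001, 0.91, 0.414, -0.001]
force: [0.2, 0.7, 0.0]
opening: 0.0002
```

```bash
cat > ov.py <<'E'
from h import *
import sys
from scipy.spatial.transform import Rotation as Ro
def ov(name,so=(340,160),to=(330,90),f=5,Bp=(.652,-.2904,.1079)):
    S=get_image("scene");T=get_image("top")
    s=read_state();e=s["eef_pos"];w,x,y,z=s["ee_rot"];R=Ro.from_quat([x,y,z,w]).as_matrix()
    print(e.round(4),s["force"].round(1),s["time_s"])
    d=np.array(Bp)-(e+R@[.011,0,.173]); print("edge->P tool mm",(1000*(R.T@d)).round(1))
    out=[]
    for c,o in((S,so),(T,to)):
        im=cv2.resize(c["color"][o[1]:o[1]+100,o[0]:o[0]+80],None,fx=f,fy=f,interpolation=cv2.INTER_CUBIC)
        q=lambda X:tuple(int(v) for v in ((proj(c,X)[0]-o)*f+f/2-.5))
        if c is S or True:
            P=[q(e+R@[a*.011,b*.0145,.173]) for a,b in((1,1),(1,-1),(-1,-1),(-1,1))]
            for p in P: cv2.circle(im,p,2,(0,0,255),-1)
        out.append(im)
    cv2.imwrite(name,np.hstack(out))
if __name__=="__main__": ov(sys.argv[1])
E
python3 ov.py pics/ov2.png
```

```text
[ 0.6364 -0.3039  0.2916] [ 0.1 -0.5 -0.7] 4.75
edge->P tool mm [ 9.5  2.8 10.7]
```

View pics/ov2.png

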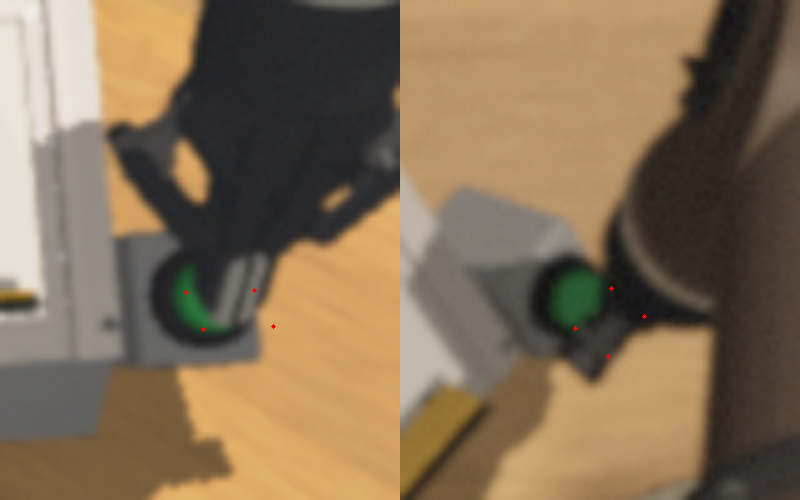

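>>> send_rows(grip=[0,0,0,0], xyz=[[0.5,0.1,0.6],[0.5,0,0.5],[0.15,0,0.15],[0,0,0]], turn=[0,0,0,0])

```text
time_s: 5.25
eef_pos: [0.6446, -0.2964, 0.2795]
ee_rot: [0.0, 0.911, 0.413, -0.0]
force: [-0.2, -2.1, 3.1]
opening: 0.0004
```

```bash
python3 ov.py pics/ov3.png
```

```text
[ 0.6446 -0.2965  0.2796] [-0.4 -2.8  2.8] 5.35
edge->P tool mm [-1.5  1.5 -1.3]
```

View pics/ov3.png

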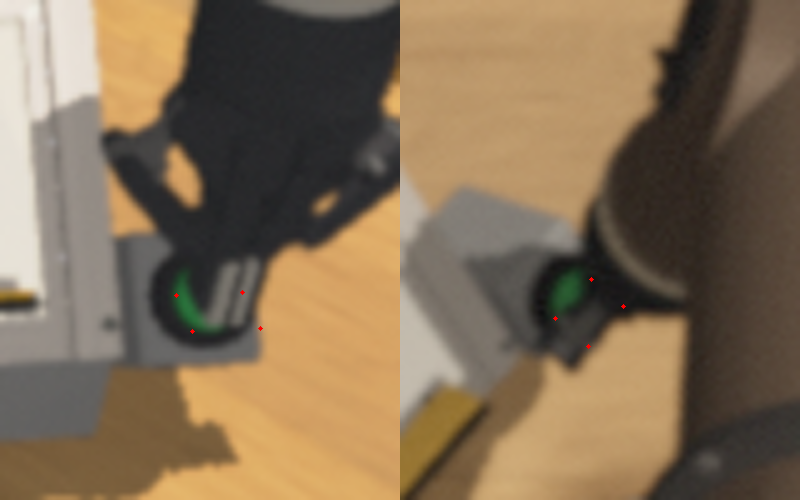

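>>> send_rows(grip=[0,0,0], xyz=[[0.15,0,0.15],[0.15,0,0.15],[0,0,0]], turn=[0,0,0])

```text
time_s: 5.72
eef_pos: [0.6454, -0.2957, 0.2786]
ee_rot: [0.001, 0.911, 0.412, -0.001]
force: [-11.5, -3.8, 20.9]
opening: -0.0005
```

>>> send_rows(grip=[0,0], xyz=[[-0.3,0,-0.3],[0,0,0]], turn=[0,0])

```text
time_s: 5.98
eef_pos: [0.6445, -0.2965, 0.2796]
ee_rot: [0.0, 0.911, 0.413, 0.0]
force: [0.4, -3.4, 1.7]
opening: 0.0
```

>>> send_rows(grip=[0,0], xyz=[[-0.15,0,-0.15],[0,0,0]], turn=[0,0])

```text
time_s: 6.22
eef_pos: [0.6437, -0.2972, 0.2806]
ee_rot: [0.0, 0.911, 0.413, 0.0]
force: [0.3, -2.8, 1.1]
opening: -0.0004
```

>>> send_rows(grip=[0,0], xyz=[[-0.15,0,-0.15],[0,0,0]], turn=[0,0])

```text
time_s: 6.48
eef_pos: [0.6426, -0.2981, 0.2821]
ee_rot: [-0.0, 0.911, 0.413, -0.0]
force: [0.2, -2.0, 1.1]
opening: -0.0004
```

>>> send_rows(grip=[0,0], xyz=[[-0.15,0,-0.15],[0,0,0]], turn=[0,0])

```text
time_s: 6.72
eef_pos: [0.6416, -0.299, 0.2836]
ee_rot: [-0.0, 0.911, 0.413, -0.0]
force: [0.4, -1.2, 0.0]
opening: -0.0001
```

>>> send_rows(grip=[0,0], xyz=[[-0.15,0,-0.15],[0,0,0]], turn=[0,0])

```text
time_s: 6.98
eef_pos: [0.6406, -0.3004, 0.2852]
ee_rot: [-0.0, 0.911, 0.413, 0.0]
force: [-0.2, 0.2, -1.0]
opening: -0.0
```

>>> send_rows(grip=[0,0,0,0,0,0,0], xyz=[[-1.5,0,-0.5],[-3,0,0],[0,-3.3,0.5],[0,-3.3,0.5],[0,-3.3,0.5],[0,-3.2,0.5],[0,0,0]], turn=[0,0,0,0,0,0,0])

```text
time_s: 7.85
eef_pos: [0.5104, -0.2475, 0.2703]
ee_rot: [-0.001, 0.91, 0.414, -0.001]
force: [-0.4, -1.5, 0.7]
opening: 0.0003
```

Run:
```python
from h import *
import ov
ov.ov("pics/ov4.png",so=(290,170),to=(290,140),Bp=(.549,-.207,.107))
S=get_image("scene"); cv2.imwrite("pics/scene4.png",cv2.resize(S["color"][90:310,170:430],None,fx=3,fy=3,interpolation=cv2.INTER_CUBIC))
```

```text
[ 0.5124 -0.2491  0.2708] [ 0.7 -0.4 -0.4] 7.95
edge->P tool mm [44.8 -0.4 -9.2]
```

View pics/ov4.png

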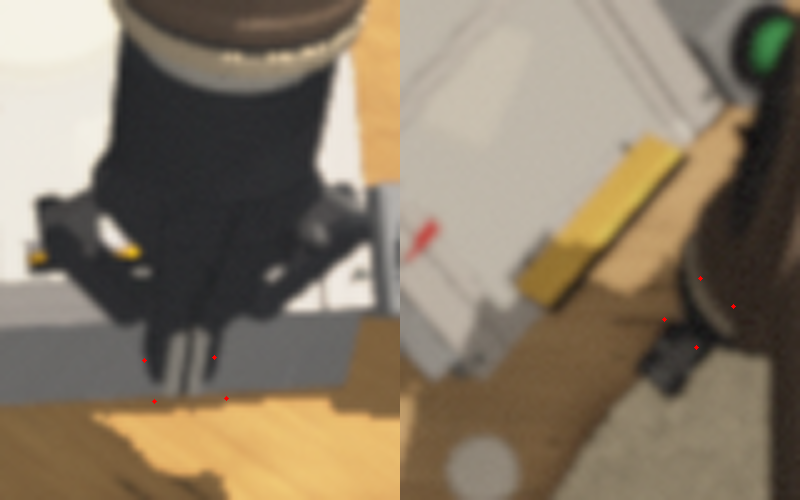

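View pics/scene4.png

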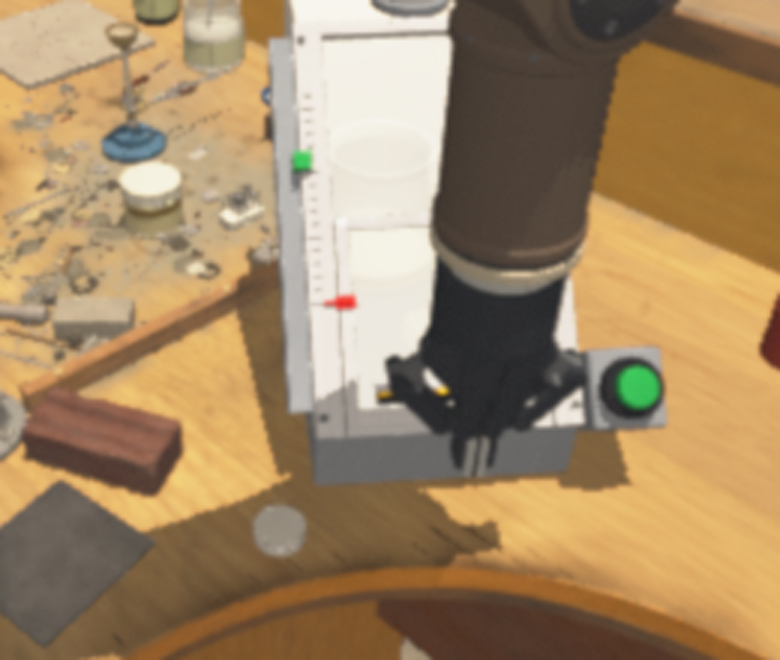

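>>> send_rows(grip=[0,0,0,0], xyz=[[1.5,0,0.1],[1.5,0,0.1],[0.8,0,0],[0,0,0]], turn=[0,0,0,0])

```text
time_s: 8.5
eef_pos: [0.5382, -0.2185, 0.2681]
ee_rot: [-0.0, 0.91, 0.414, 0.0]
force: [-0.1, -0.6, -0.4]
opening: -0.0001
```

>>> send_rows(grip=[0,0,0], xyz=[[0.3,0,0],[0.3,0,0],[0,0,0]], turn=[0,0,0])

```text
time_s: 8.88
eef_pos: [0.5413, -0.2153, 0.2683]
ee_rot: [0.0, 0.911, 0.413, -0.0]
force: [-0.9, -0.6, 0.2]
opening: 0.0
```

>>> send_rows(grip=[0,0,0], xyz=[[0.2,0,0],[0.2,0,0],[0,0,0]], turn=[0,0,0])

```text
time_s: 9.25
eef_pos: [0.5425, -0.2142, 0.2684]
ee_rot: [0.001, 0.911, 0.412, -0.002]
force: [-7.5, -7.0, 6.9]
opening: 0.0
```

Run:
```python
from h import *
import ov
ov.ov("pics/ov5.png",so=(290,170),to=(290,140),Bp=(.549,-.207,.107))
print([b for b in blobs(get_image("scene")["color"],"r",5)],)
```

```text
[ 0.5425 -0.2142  0.2684] [-6.6 -7.5  6.6] 9.35
edge->P tool mm [ -0.7   0.2 -11.6]
[(array([114.66, 177.79]), [111, 174, 8, 8, 47]), (array([284.17, 189.94]), [281, 189, 7, 3, 18]), (array([431.62, 192.62]), [431, 191, 2, 5, 8]), (array([ 86.5, 261. ]), [83, 257, 8, 9, 28]), (array([ 94.5, 273. ]), [93, 272, 4, 3, 10]), (array([171. , 373.8]), [170, 371, 3, 7, 10])]
```

View pics/ov5.png

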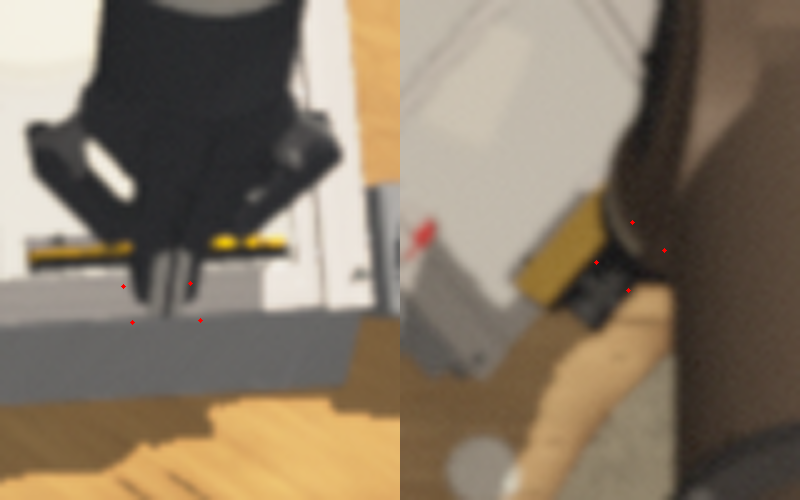

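>>> send_rows(grip=[0,0,0], xyz=[[0.35,0,-0.35],[0.35,0,-0.35],[0,0,0]], turn=[0,0,0])

```text
time_s: 9.78
eef_pos: [0.5476, -0.2084, 0.2756]
ee_rot: [0.001, 0.911, 0.412, -0.001]
force: [-5.8, -5.7, 4.9]
opening: -0.0001
```

Run:
```python
from h import *
import ov
ov.ov("pics/ov6.png",so=(290,150),to=(290,120),Bp=(.549,-.207,.107))
print([b for b in blobs(get_image("scene")["color"],"r",5)][1])
```

```text
[ 0.5476 -0.2084  0.2755] [-5.8 -4.9  5.4] 9.875
edge->P tool mm [-8.6  0.1 -4.5]
(array([284.17, 184.94]), [281, 184, 7, 3, 18])
```

View pics/ov6.png

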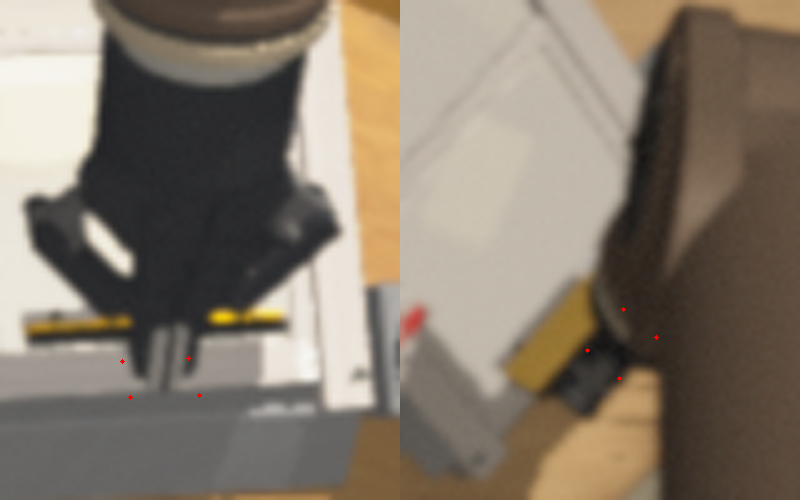

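>>> send_rows(grip=[0,0,0,0,0,0,0,0,0,0,0,0], xyz=[[0.3,0,-0.3],[0.5,0,-0.5],[0.5,0,-0.5],[0.5,0,-0.5],[0.5,0,-0.5],[0.5,0,-0.5],[0.5,0,-0.5],[0.5,0,-0.5],[0.5,0,-0.5],[0.5,0,-0.5],[0.3,0,-0.3],[0,0,0]], turn=[0,0,0,0,0,0,0,0,0,0,0,0])

```text
time_s: 11.42
eef_pos: [0.5813, -0.1694, 0.3265]
ee_rot: [0.0, 0.911, 0.413, -0.001]
force: [-4.3, -4.1, 4.0]
opening: 0.0001
```

Run:
```python
from h import *
import ov
ov.ov("pics/ov7.png",so=(290,120),to=(290,100),Bp=(.549,-.207,.107))
S=get_image("scene")
print([b for b in blobs(S["color"],"r",5) if 255<b[0][0]<300],[b for b in blobs(S["color"],"g",5)])
cv2.imwrite("pics/s7.png",cv2.resize(S["color"][100:230,240:370],None,fx=4.5,fy=4.5,interpolation=cv2.INTER_CUBIC))
```

```text
[ 0.5813 -0.1695  0.3263] [-5.5 -2.1  4.2] 11.525
edge->P tool mm [-60.1   0.5  46.4]
[(array([281.78, 152.94]), [278, 152, 8, 3, 18])] [(array([269.96, 143.29]), [268, 141, 5, 6, 24]), (array([132.71, 175.65]), [131, 172, 4, 7, 17]), (array([382.12, 218.76]), [375, 212, 15, 15, 172])]
```

View pics/s7.png

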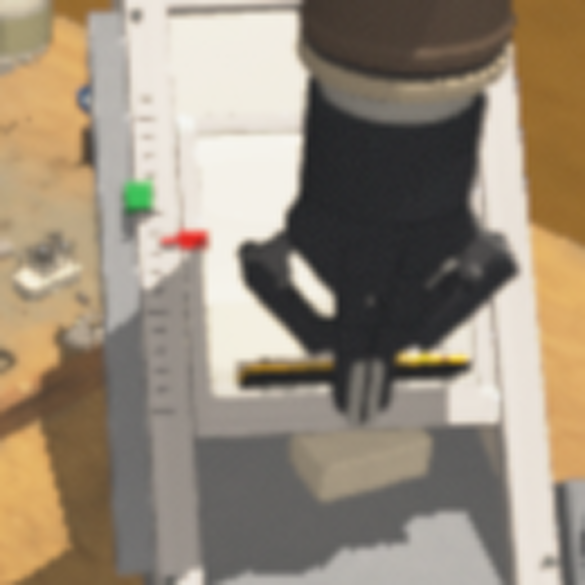

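```bash
cat > meas.py <<'E'
from h import *
q=np.load("q.npy")
u0=np.array([1,0,1])/2**.5; n0=np.array([-1,0,1])/2**.5
def W(X):
    c,s=np.cos(q[2]),np.sin(q[2]); return np.atleast_2d(X)@np.array([[c,s,0],[-s,c,0],[0,0,1]])+[q[0],q[1],0]
def sl(s,y,n): return np.array([0,0,.06])+s*u0+n*n0+np.array([0,y,0])
def inv(S,px,n=.02):
    return least_squares(lambda v:proj(S,W(sl(v[0],v[1],n)))[0]-px,[.1,.08],x_scale=.01).x*1000
def wc(img,kind,box):
    x0,y0,x1,y1=box; c=img[y0:y1,x0:x1].astype(float); b,g,r=c[...,0],c[...,1],c[...,2]
    w=np.clip((r-np.maximum(b,g)) if kind=="r" else (g-np.maximum(b,r)),0,None); w[w<25]=0
    yy,xx=np.mgrid[y0:y1,x0:x1]; return np.array([(w*xx).sum(),(w*yy).sum()])/w.sum()
if __name__=="__main__":
    S=get_image("scene"); im0=cv2.imread("pics/scene0.png")
    pb=[b for b in blobs(S["color"],"r",5) if 262<b[0][0]<300 and b[0][1]<200][0]; r=int(pb[0][1])
    p0=wc(im0,"r",(272,184,292,197)); p1=wc(S["color"],"r",(274,r-6,292,r+7)); m=wc(S["color"],"g",(262,136,276,152)); m0=wc(im0,"g",(262,136,276,152))
    for n in(.015,.02): print(n,"ptr0",inv(S,p0,n).round(1),"ptr",inv(S,p1,n).round(1),"mark",inv(S,m,n).round(1),"mark0",inv(S,m0,n).round(1))
    print(p0,p1,m,m0)
    if __import__("sys").argv[1:]: cv2.imwrite(__import__("sys").argv[1],cv2.resize(S["color"][125:175,250:310],None,fx=10,fy=10,interpolation=cv2.INTER_CUBIC))
E
python3 meas.py pics/m1.png
```

```text
0.015 ptr0 [96.7 74.2] ptr [182.7  75.4] mark [206.6  99.4] mark0 [206.6  99.3]
0.02 ptr0 [96.2 74.7] ptr [181.6  75.9] mark [205.4  99.8] mark0 [205.4  99.7]
[283.99965665 190.27708155] [281.2996904  152.77605779] [270.22334723 142.93448481] [270.24535891 142.92110149]
```

View pics/m1.png

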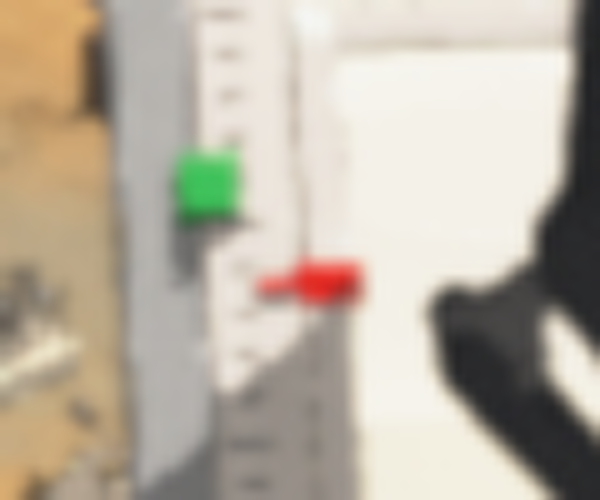

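>>> send_rows(grip=[0,0,0,0,0], xyz=[[0.3,0,-0.3],[0.4,0,-0.4],[0.4,0,-0.4],[0.3,0,-0.3],[0,0,0]], turn=[0,0,0,0,0])

```text
time_s: 12.25
eef_pos: [0.5908, -0.1586, 0.3404]
ee_rot: [0.0, 0.911, 0.413, -0.001]
force: [-4.7, -2.8, 3.0]
opening: -0.0001
```

```bash
python3 meas.py pics/m2.png
```

```text
0.015 ptr0 [96.7 74.2] ptr [203.2  74.9] mark [206.6  99.4] mark0 [206.6  99.3]
0.02 ptr0 [96.2 74.7] ptr [202.   75.5] mark [205.4  99.8] mark0 [205.4  99.7]
[283.99965665 190.27708155] [280.99063793 143.94491618] [270.22129685 142.93783462] [270.24535891 142.92110149]
```

View pics/m2.png

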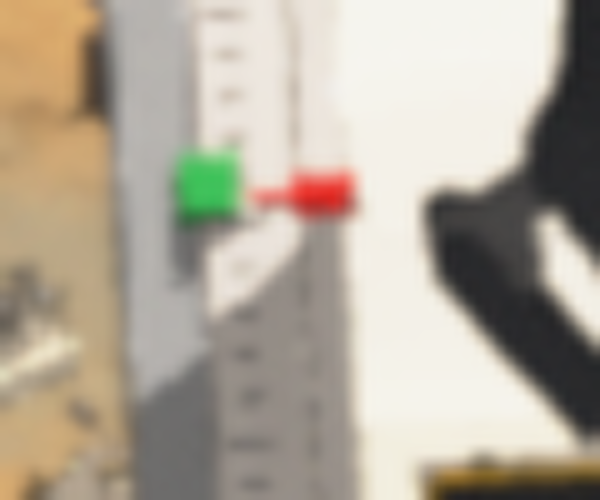

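>>> send_rows(grip=[0,0], xyz=[[0.18,0,-0.18],[0,0,0]], turn=[0,0])

```text
time_s: 12.55
eef_pos: [0.592, -0.1573, 0.342]
ee_rot: [0.0, 0.911, 0.413, -0.001]
force: [-4.3, -3.5, 3.2]
opening: -0.0
```

```bash
python3 meas.py pics/m3.png
python3 - <<'E'
from meas import *
T=get_image("top"); cv2.imwrite("pics/t8.png",cv2.resize(T["color"][140:200,235:315],None,fx=8,fy=8,interpolation=cv2.INTER_CUBIC))
E
```

```text
0.015 ptr0 [96.7 74.2] ptr [205.7  75.3] mark [206.6  99.4] mark0 [206.6  99.3]
0.02 ptr0 [96.2 74.7] ptr [204.5  75.9] mark [205.4  99.8] mark0 [205.4  99.7]
[283.99965665 190.27708155] [280.74189447 142.8862047 ] [270.22285034 142.94019637] [270.24535891 142.92110149]
```

View pics/m3.png

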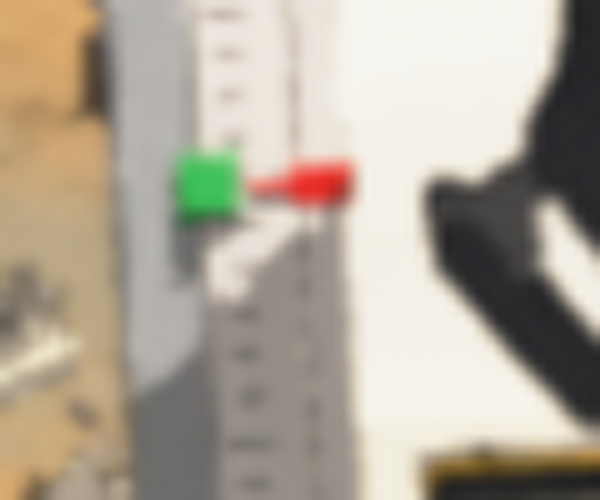

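View pics/t8.png

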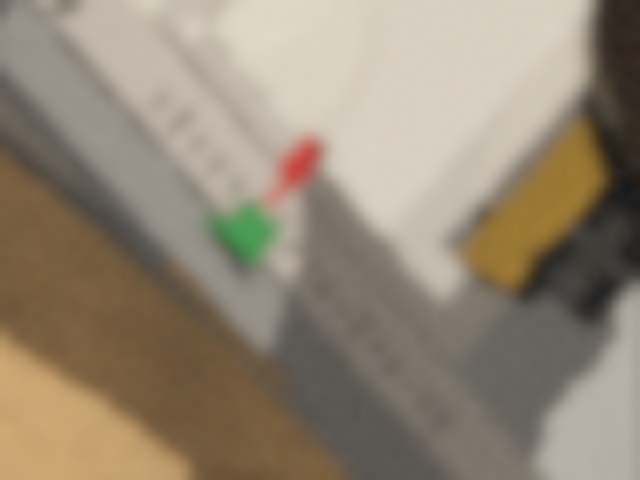

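Run:
```python
from meas import *
S=get_image("scene");T=get_image("top")
ms=wc(S["color"],"g",(262,136,276,152)); ps=wc(S["color"],"r",(274,136,290,150))
mt=wc(T["color"],"g",(259,163,272,175)); pt=wc(T["color"],"r",(266,155,278,167))
print(ms,ps,mt,pt)
R=np.array(W(np.eye(3))-W(np.zeros((1,3))))
for nm,a,b in(("mk",ms,mt),("ptr",ps,pt)):
    X,r=tri([S,T],[a,b]); X=X-[q[0],q[1],0]; h=R@X-[0,0,.06]
    print(nm,(1000*np.array([h@u0,h[1],h@n0])).round(1),r)
```

```text
[270.24541149 142.96684429] [280.74284503 142.88658045] [265.3522447  168.68426246] [271.5888011  160.55479217]
mk [204.8  99.7  22.2] [array([ 0.08, -0.01]), array([-0.05,  0.06])]
ptr [204.8  75.3  18.8] [array([ 0.2 , -0.04]), array([-0.13,  0.15])]
```

>>> send_rows(grip=[0,0,0,0,0], xyz=[[-0.5,0,0],[-1.5,0,0],[-3,0,0],[-4,0,0],[0,0,0]], turn=[0,0,0,0,0])

```text
time_s: 13.38
eef_pos: [0.5307, -0.2281, 0.3419]
ee_rot: [0.001, 0.912, 0.411, -0.001]
force: [0.7, 0.2, 0.8]
opening: -0.0002
```

```bash
python3 meas.py pics/m4.png
python3 - <<'E'
from meas import *
S=get_image("scene");T=get_image("top")
cv2.imwrite("pics/s9.png",S["color"])
ms=wc(S["color"],"g",(262,136,276,152)); ps=wc(S["color"],"r",(274,136,290,150))
mt=wc(T["color"],"g",(259,163,272,175)); pt=wc(T["color"],"r",(266,155,278,167))
R=np.array(W(np.eye(3))-W(np.zeros((1,3))))
for nm,a,b in(("mk",ms,mt),("ptr",ps,pt)):
    X,r=tri([S,T],[a,b]); X=X-[q[0],q[1],0]; h=R@X-[0,0,.06]
    print(nm,(1000*np.array([h@u0,h[1],h@n0])).round(1))
for k in("graver_box","round_tin","salve_tin","firebrick"):print(k,[(round(d["score"],2),[round(float(v),1) for v in d["point"]]) for d in silhouettes(k,T)][:1])
s=read_state();print(s["eef_pos"],s["force"],s["time_s"])
E
```

```text
0.015 ptr0 [96.7 74.2] ptr [205.5  75. ] mark [206.6  99.4] mark0 [206.6  99.3]
0.02 ptr0 [96.2 74.7] ptr [204.3  75.6] mark [205.3  99.8] mark0 [205.4  99.7]
[283.99965665 190.27708155] [280.88745915 142.95220588] [270.22274326 142.95134818] [270.24535891 142.92110149]
mk [204.8  99.7  22.3]
ptr [204.8  74.9  18.4]
graver_box [(0.91, [250.9, 249.9])]
round_tin [(0.53, [293.1, 141.1])]
salve_tin [(0.94, [168.6, 158.3])]
firebrick [(0.55, [201.6, 214.1])]
[ 0.53386348 -0.22342886  0.34194453] [ 0.27592893 -0.12218785  0.20193073] 13.725
```

View pics/m4.png

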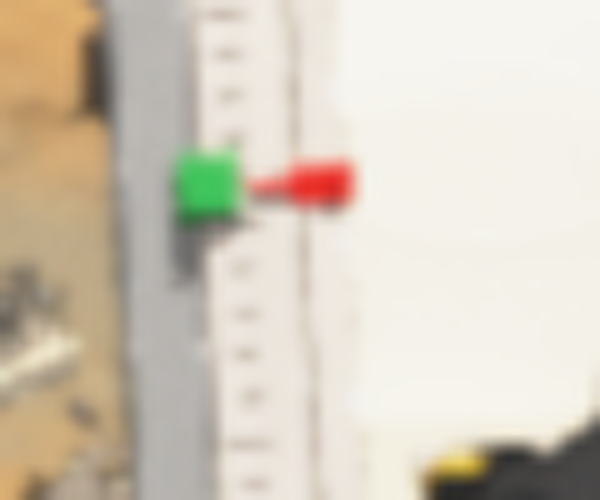

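View pics/s9.png

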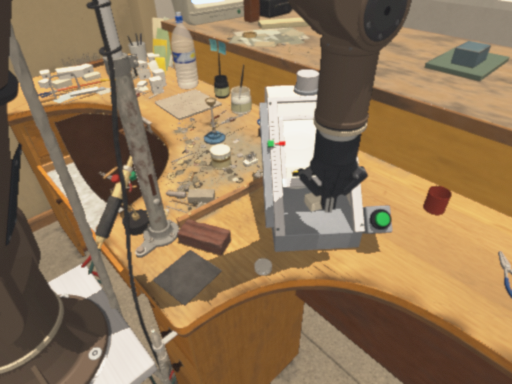

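>>> send_rows(grip=[0,0,0,0], xyz=[[-2,0,-1],[-4,0,-2],[-2,0,-1],[0,0,0]], turn=[0,0,0,0])

```text
time_s: 14.22
eef_pos: [0.4793, -0.2868, 0.3833]
ee_rot: [0.001, 0.911, 0.411, 0.0]
force: [0.8, 0.8, 0.0]
opening: 0.0001
```

```bash
python3 meas.py; python3 -c "
from station import *
s=read_state();print(s['eef_pos'],s['force'],s['time_s']);print(sign_off())"
```

```text
0.015 ptr0 [96.7 74.2] ptr [205.5  75. ] mark [206.5  99.4] mark0 [206.6  99.3]
0.02 ptr0 [96.2 74.7] ptr [204.3  75.5] mark [205.3  99.7] mark0 [205.4  99.7]
[283.99965665 190.27708155] [280.89934265 142.96569433] [270.23809524 142.96681097] [270.24535891 142.92110149]
[ 0.48010946 -0.28523438  0.38262504] [0.27391681 0.24081395 0.05748647] 14.275
the job is handed in; nothing more can be done
None
```

The extractor button is pressed, the window is up with its pointer level with the green clip, and the job is handed in at about 14.3 s of the 51 s allowed.

- **Button:** I pressed it with closed fingertips, square to the slope. The force held near 4 N and then jumped to about 22 N at a hard stop. On release it faded over about 7 mm, so the button went right down.
- **Window:** I pushed it up with closed fingertips against the outer lower edge of the lip, without pinching, by about 108 mm. I then backed the hand off.
- **Pointer and clip:** After the hand was clear, measuring from both cameras put the pointer and the clip at the same place along the slope (204.8 mm each). The scene camera alone, taking both at the same height, shows the pointer about 1 mm low. The clip did not move from the first picture to the last.
- **Loose things:** In the top view the graver box, salve tin and firebrick are within about 2 px of where they started, which is the networks' scatter. The round tin was misdetected there in the last check, but I could see it in its old place in the scene picture.
- **Hand-in:** The wrist force was near zero and nothing was being touched.

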